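# Key and seat the top tray of the parts tiers

## Robot

A 6-joint arm with a two-finger parallel gripper is mounted at the origin on the work surface. World frame = base frame: x ahead of the robot, y to its left, z up, the work surface at z = 0. Lengths are in m, angles in rad, forces in N, time in s.
With the tool pointing down it reaches from about 0.3 to 0.775 m from the base axis. Payload 14.6 kg.
Tool frame: the origin (TCP) lies midway between the tips of the shut fingers; the grasp point (between the pads) lies 19 mm behind it (manip.tcp_to_grasp is the distance from the TCP to the grasp point, in m); z points along the fingers, y is the line along which they close (so a half turn about z gives the same grasp; the last joint's range is limited). The gripper opens to 85 mm and grips with 20 to 120 N. Pads are 22 mm wide; open, the fingers measure 114 mm over their backs; the gripper's body (76 mm by 85 mm) begins 54 mm behind the grasp point. The pads swing forward as they close: fully open they stand 13 mm farther back than shut.
Start: joints at [-1.327, 0.3, 1.521, -0, 1.321, -0.067], TCP at [0.168, -0.524, 0.231] pointing down, gripper open.
Joint ranges: [-3.03, 3.03], [-0.79, 2.21], [0.23, 2.52], [-1.04, 4.18], [0, 3.07], [-2.55, 2.55]. Speed limits (rad/s): [2.22, 2.22, 2.57, 3.14, 3.14, 3.14].

## Interface

Orientations are given as a unit quaternion [x, y, z, w].
In Python, from plant import manip, optics, search_frame, regions_of, landmark_of gives the robot as it stands.
- The arm moves only by the shell command python3 -m creep 'ROWS'. ROWS is JSON, a list of rows, each a list of 5 numbers: the closure, from -1 (fully open) to 1 (shut), so that 0 is half open, then the shift along the tool's x, y, z in cm, then the turn about the tool's z in rad. In form: [[fingers, dx, dy, dz, yaw], ...]. A call has 1 to 5 rows; each row is the pose to reach, as a shift and turn from the pose commanded when the call began, along the tool's axes at that moment; what a row does not reach only later rows make up. A row lasts 1/8 s, in which the tool goes at most 62.5 mm and 10.7 degrees, less where a joint would pass 70% of its speed; a pose out of reach is approached as far as the arm can. A call with a gripper value outside its range is refused whole. The fingers move at their own pace and stop on an object; the grip force is fixed at half the most. Time passes only in rows, so rows that repeat a pose let the fingers close. It gives the time, the measured TCP pose, the force, the opening and the grip force at its end, in the units of the state.
- manip.observe(): the state, without advancing time (a new reading comes with each control period).
- optics.capture(name): name is "side" or "top"; returns the picture (400x640x3 uint8, blue, green, red); there is no depth.
- optics.calibration(name): a dict with "K" (3x3 intrinsics, pixels), "dist" ([k1, k2, p1, p2, k3] as OpenCV has them; the pictures are not rectified), "extrinsics" (4x4, takes a point from camera to world coordinates). Camera axes: x right, y up, looking along -z (the intrinsics and any distortion apply to the point x, -y, -z); pixel columns grow to the right and rows downward; lengths in m; the calibration is good to about 2 mm. A picture is of the moment at which its call begins. calibration takes no time and is no camera call.
- manip.finish_job(): hands the job in; it is judged then, once.
Trained networks look in the newest picture that a camera, given by its name, has taken for a name from the list of things; names that differ only in an ending like _2 or _b are one class to them, and where a whole thing is asked for, a point or a joint stands for the part that bears it (a point fixed in the world has none). Each returns a list of dicts, best first, with "score" (0 to 1); they miss things now and then, are a little off and sometimes report something else, mostly with a low value. They report only what shows in the picture. A call takes as long as a camera call.
- search_frame(camera, query): "at" ([x, y, z] in m, in world coordinates, good to about 4 mm: the middle of the surface that is visible of it).
- regions_of(camera, query): "pixels" (400x640 bool, what is visible of it).
- landmark_of(camera, query): "at" ([x, y, z] in m, in world coordinates, good to about 4 mm: a listed point, or the origin of a listed thing).
The state is a dict: "t": time; "joint_pos": joint angles; "dq": joint speeds; "joint_torque": joint torques, N m; "position": TCP position; "orientation": TCP orientation; "wrist_force": force on the tool from outside, world axes, zero at the start; "moment": the same for the moment, N m; "gripper_width": opening from 0.0 (shut) to 1.0 (fully open); "grip_force": force on a finger pad.
Only numpy, scipy, OpenCV 4.12 (cv2) and the standard library are available. Lean on these libraries where they do the work, as an engineer would, in place of code of your own. Each camera call takes 0.05 s, during which the arm holds its last target. There are 200 camera calls.

## Task

The white top tray of the round stack of parts tiers sits proud because its notch is not over the red key pin. With a fingertip, push the tray round until its notch is over the pin, then press it straight down until it is fully home on the tier below. Do not lift the tray, and leave the jug, funnel, bottle and wiper arm where they stand.

Things in the scene. Friction and masses are not known exactly. Their poses are not given: they have to be found in the camera images.
- axis (a point): Point on the vertical turning axis of the stack, on the level of the rim (76 mm above the shelf) of the two fixed blue tiers (156 mm across). The blue tiers are fixed to the shelf; where they stand, and which way the pin faces, varies.
- pin (a point): Top of the red key pin: 9 mm thick, domed, 10 mm high above the blue rim, 82 mm out from the axis. Beside it a red ear, 22 mm wide, sticks out to 111 mm from the axis and shows even while the tray covers the pin. The pin stops the tray from going down unless the notch is over it (within about 3 mm).
- notch (a point): Point in the middle of the 16 mm wide notch in the tray's rim flange (notch marked by a yellow block on either side), 82 mm out from the axis, at the height of the flange's top (7 mm above the tray's underside). The notch cuts the flange from 74 to 86 mm radius, open outward. The same direction from the axis as the pin = aligned.
- hub (a point): Centre of the flat top of the grey hub (36 mm across) in the middle of the white tray: the place to press. It is 32 mm above the tray's underside and level with the top of the tray's outer wall.
- divider (a point): The white tray is open on top, 140 mm across inside, floor 28 mm below the hub's top, split into three equal compartments by three radial dividers 3 mm thick, from hub to wall, tops 4 mm below the hub's top, at 60, 180 and 300 degrees from the notch. This point is on the top edge of the divider opposite the notch, 44 mm from the axis. A fingertip in a compartment turns the tray by pushing a divider sideways.
- tray: The white tray, about 180 g, 172 mm across its flange, 32 mm high, loose. Origin at the centre of the flange's underside, z up, x towards the notch. As found it is level, 12 mm above the blue rim; fully home it is 0 mm above it. A spigot below it sits with 1 mm play in the grey collar, so it turns about the stack's axis, endlessly both ways, with a light drag (about 1 N at a divider).
- collar (a joint): The grey collar that carries the tray, on the axis inside the blue tier: how far it is pushed down, m, 0 as found; about 0.012 with the tray home. It is a snug fit: it takes 4 to 5 N on the tray to push it down, and it stays where it is left.
- jug: Grey closed jug, 75 x 120 mm, 190 mm high, loose; origin at the centre of its underside. Leave alone.
- funnel: White funnel standing mouth down, 110 mm across, 120 mm high, loose; origin at the centre of its underside. Leave alone.
- bottle: Green glass bottle, 68 mm across, 200 mm high, loose; origin at the centre of its underside. Leave alone.
- wiper: Chrome wiper arm lying beyond the stack, about 365 mm long along its y axis, 34 mm wide, 24 mm high, loose; origin under its middle. Leave alone.

How it is judged:
On the way, in this order (a step that is already met when the one before it is completed fails the run):
1. the tray is turned so that its notch is over the pin while it still sits proud (horizontal distance between notch and pin below 0.006 m and z of tray in the frame of axis above 0.006 m), for 0.02 s.
2. the tray is pressed fully home (z of tray in the frame of axis below 0.0025 m and horizontal distance between notch and pin below 0.006 m and angle between tray's own z axis and vertical below 0.03 rad), for 0.2 s.
At the end, for the whole second after the job is handed in: The tray is level and down to within 2.5 mm of the blue rim, with its notch within 6 mm of the pin (level distance), at rest; jug, funnel, bottle and wiper arm upright as found and within 20 mm of where they stood (all of step 2 and linear speed of tray below 0.01 m/s and angular speed of tray below 0.1 rad/s and distance of each of jug, funnel, bottle, wiper from where it was at the start of the episode below 0.02 m and angle between each of jug, funnel, bottle, wiper's own z axis and vertical below 0.2 rad); the robot touches nothing.
It fails at once if the tray is lifted (more than 6 mm above where it was found) (z of tray in the frame of axis above 0.018 m).
It fails at once if the jug is moved more than 20 mm or lifted (distance of jug from where it was at the start of the episode above 0.02 m).
It fails at once if the funnel is moved more than 20 mm or lifted (distance of funnel from where it was at the start of the episode above 0.02 m).
It fails at once if the bottle is moved more than 20 mm or lifted (distance of bottle from where it was at the start of the episode above 0.02 m).
It fails at once if the wiper is moved more than 20 mm or lifted (distance of wiper from where it was at the start of the episode above 0.02 m).
It also fails if it takes over 51 s, if anything falls off the work surface, if the arm or the gripper's body presses on something with over 40 N, if the wrist force passes 120 N, or if a joint passes its speed limit or range.

## Working session

There is one attempt and no reset: what is moved stays moved. The work goes in short steps, Python scripts to look and compute and a shell command to move; the robot and the scene stay as the last step left them, time stands still between calls to the robot, and variables do not carry over. Pictures are saved under pics/ and viewed, at most 10 in all, crops included, and the job is handed in when it is done.

```bash
mkdir -p pics; cat > h.py <<'E'
from plant import manip, optics, search_frame, regions_of, landmark_of
import numpy as np, cv2
from scipy.spatial.transform import Rotation as R
def lm(cam,names):
    out={}
    for n in names:
        r=landmark_of(cam,n)
        out[n]=[(round(d['score'],2),np.round(d['at'],4).tolist()) for d in r[:2]]
        print(cam,n,out[n])
    return out
E
python3 - <<'E'
from h import *
for c in ("top","side"):
    cv2.imwrite(f"pics/{c}0.png",optics.capture(c))
    lm(c,["axis","pin","notch","hub","divider","tray","jug","funnel","bottle","wiper"])
s=manip.observe();print(s)
print(R.from_quat(s['orientation']).as_matrix().round(3))
E
```

```text
top axis []
top pin [(0.49, [0.6147, 0.1432, 0.0834])]
top notch [(0.7, [0.604, 0.0156, 0.0924])]
top hub [(0.98, [0.5625, 0.0826, 0.1211])]
top divider [(0.83, [0.5423, 0.126, 0.1131])]
top tray [(0.81, [0.5641, 0.0871, 0.086])]
top jug [(0.94, [0.6276, 0.3599, -0.004]), (0.48, [0.6048, 0.0157, 0.0908])]
top funnel [(0.7, [0.5024, -0.3504, -0.0011])]
top bottle [(0.84, [0.4111, 0.3648, 0.0002])]
top wiper [(0.98, [0.7583, 0.0224, -0.0058])]
side axis [(0.29, [0.63, 0.355, -0.0005])]
side pin [(0.86, [0.6203, 0.1448, 0.0884])]
side notch [(0.89, [0.6038, 0.015, 0.0942])]
side hub [(0.81, [0.5622, 0.0842, 0.116]), (0.4, [0.6034, 0.0113, 0.0903])]
side divider [(0.89, [0.5363, 0.1229, 0.1156])]
side tray [(0.62, [0.5634, 0.0887, 0.0843]), (0.55, [0.619, 0.1432, 0.0901])]
side jug [(0.69, [0.5408, 0.1208, 0.1146]), (0.61, [0.6282, 0.3564, 0.0013])]
side funnel [(0.89, [0.4986, -0.3531, 0.0009]), (0.34, [0.7586, 0.022, 0.0016])]
side bottle [(0.84, [0.4126, 0.3634, -0.0016]), (0.17, [0.5635, 0.0885, 0.0801])]
side wiper [(0.59, [0.7586, 0.021, -0.0037])]
{'t': 1.1, 'joint_pos': array([-1.32659654e+00,  2.99857508e-01,  1.52102140e+00,  1.60883386e-05,
        1.32067978e+00, -6.66129094e-02]), 'dq': array([-0.00066333, -0.00156424, -0.00010055,  0.00022728, -0.00097689,
       -0.00095093]), 'joint_torque': array([ 2.92413115e-04, -5.43360293e+01, -3.61981916e+01, -3.55858685e-05,
        6.47699562e-04, -3.08964127e-05]), 'position': array([ 0.16819874, -0.52363592,  0.23129484]), 'orientation': array([9.87949025e-01, 1.54779594e-01, 9.26887206e-06, 1.62213728e-05]), 'wrist_force': array([ 0.46469045, -0.55907112, -0.71472959]), 'moment': array([ 0.01726906,  0.0326758 , -0.06062782]), 'grip_force': 0.0, 'gripper_width': 0.9987014410033427}
[[ 0.952  0.306  0.   ]
 [ 0.306 -0.952 -0.   ]
 [ 0.     0.    -1.   ]]
```

View pics/top0.png

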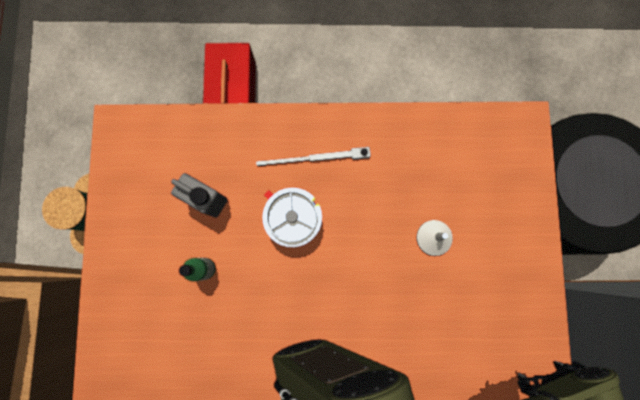

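View pics/side0.png

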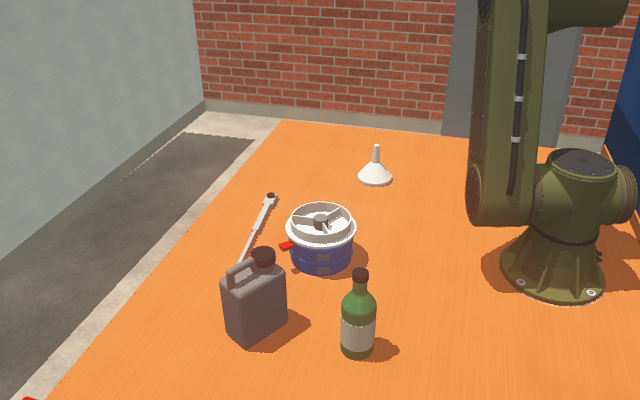

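The top view shows the tray at px (291,218), with the ear up and to the left at (268,195) and the notch up and to the right at (317,202). It needs about +107° CCW, so I'll enter the compartment nearest the robot and push the divider at 240°.

```bash
python3 -m creep '[[1,10,-9.1,0,0.06],[1,20.8,-18.9,0,0.12],[1,31.2,-28.3,0,0.18],[1,41.6,-37.8,0,0.25],[1,52,-47.2,0,0.31]]'
cat >> h.py <<'E'
def goto(x,y,z,a):
    s=manip.observe();M=R.from_quat(s['orientation']).as_matrix()
    d=M.T@(np.array([x,y,z])-s['position'])*100
    c=np.arctan2(M[1,0],M[0,0]); w=(np.radians(a)-c+np.pi)%(2*np.pi)-np.pi
    print('t',round(s['t'],2),'pos',s['position'].round(4),'ang',round(np.degrees(c),1),'F',s['wrist_force'].round(1),'row',d.round(2),'yaw',round(-w,3))
E
python3 - <<'E'
from h import *
goto(.519,.085,.18,0)
# red ear: triangulate centroid from both cameras
rays=[]
for c in ("top","side"):
    im=cv2.imread(f"pics/{c}0.png").astype(int); k=optics.calibration(c)
    m=((im[...,2]>120)&(im[...,1]<50)&(im[...,0]<60)).astype(np.uint8)
    n,l,st,ce=cv2.connectedComponentsWithStats(m)
    for i in range(1,n):
        u=ce[i]
        if st[i,4]<8 or abs(u-([268,195] if c=="top" else [287,245])).max()>15: continue
        p=cv2.undistortPoints(np.array([[u]],float),np.array(k["K"]),np.array(k["dist"]))[0,0]
        E=np.array(k["extrinsics"]);d=E[:3,:3]@[p[0],-p[1],-1]
        print(c,st[i],u.round(1),[(z,(E[:3,3]+d*(z-E[2,3])/d[2])[:2].round(4).tolist()) for z in (.07,.076,.082)])
E
```

```text
t: 1.72
position: [0.3248, -0.2511, 0.2315]
orientation: [1.0, -0.001, 0.0, 0.0]
wrist_force: [1.7, -0.6, -0.1]
gripper_width: 0.0
grip_force: 0.0
t 1.73 pos [ 0.3248 -0.2511  0.2315] ang -0.1 F [ 1.7 -0.6 -0.1] row [ 19.36 -33.65   5.15] yaw -0.002
```

```bash
python3 -m creep '[[1,3.2,-5.3,0,0],[1,6.4,-10.7,0,0],[1,9.6,-16,0,0],[1,12.8,-21.4,0,0],[1,16,-26.7,1,0]]'
python3 - <<'E'
from h import *
goto(.519,.085,.15,0)
for c,o in (("top",[268,195]),("side",[287,245])):
    im=cv2.imread(f"pics/{c}0.png").astype(int); k=optics.calibration(c)
    m=((im[...,2]>1.0*110)&(im[...,2]-im[...,1]>100)&(im[...,1]<60)&(im[...,0]<80))
    v,u=np.nonzero(m); s=(abs(u-o[0])<15)&(abs(v-o[1])<15); print(c,s.sum(), im[o[1],o[0]])
    if not s.sum(): continue
    u=np.array([u[s].mean(),v[s].mean()])
    p=cv2.undistortPoints(np.array([[u]],float),np.array(k["K"]),np.array(k["dist"]))[0,0]
    E=np.array(k["extrinsics"]);d=E[:3,:3]@[p[0],-p[1],-1]
    print(u.round(1),[(z,(E[:3,3]+d*(z-E[2,3])/d[2])[:2].round(4).tolist()) for z in (.07,.076,.082)])
E
```

```text
t: 2.35
position: [0.4848, 0.0159, 0.222]
orientation: [1.0, 0.001, 0.001, 0.0]
wrist_force: [1.7, -1.6, -0.1]
gripper_width: -0.001
grip_force: 0.0
t 2.35 pos [0.4848 0.0159 0.222 ] ang 0.1 F [ 1.7 -1.6 -0.1] row [ 3.41 -6.91  7.21] yaw 0.001
top 17 [ 51  56 229]
[268.1 194. ] [(0.07, [0.6341, 0.1581]), (0.076, [0.6332, 0.1573]), (0.082, [0.6322, 0.1565])]
side 55 [ 38  58 244]
[285.4 244.6] [(0.07, [0.6314, 0.1504]), (0.076, [0.6286, 0.1581]), (0.082, [0.6258, 0.1658])]
```

```bash
python3 -m creep '[[1,3.4,-5,0,0],[1,3.4,-7,3,0],[1,3.4,-7,7,0],[1,3.4,-7,9,0],[1,3.4,-7,9,0]]'
python3 - <<'E'
from h import *
goto(.5185,.086,.101,0)
im=optics.capture("top");cv2.imwrite("pics/top1.png",cv2.resize(im[150:290,220:380],None,fx=4,fy=4,interpolation=cv2.INTER_CUBIC))
im=optics.capture("side");cv2.imwrite("pics/side1.png",cv2.resize(im[150:290,240:400],None,fx=4,fy=4,interpolation=cv2.INTER_CUBIC))
E
```

```text
t: 2.98
position: [0.5171, 0.0839, 0.1303]
orientation: [1.0, 0.0, -0.001, 0.0]
wrist_force: [0.3, 0.1, 0.2]
gripper_width: 0.003
grip_force: 0.0
t 2.98 pos [0.5171 0.0839 0.1303] ang 0.1 F [0.3 0.1 0.2] row [ 0.15 -0.21  2.93] yaw 0.001
```

View pics/side1.png

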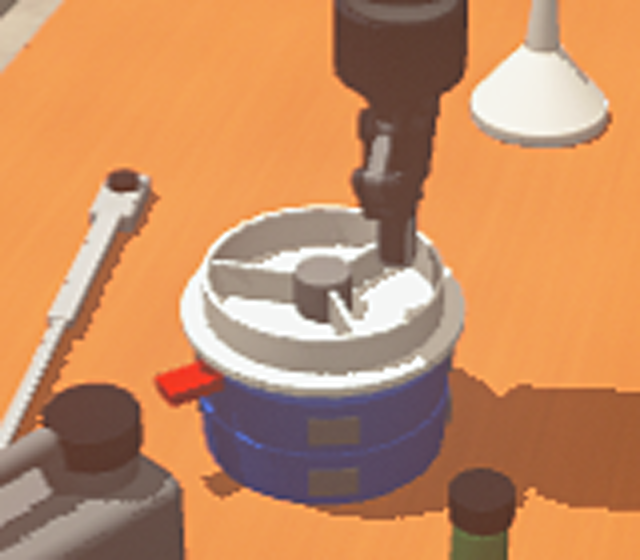

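```bash
python3 -m creep '[[1,0.15,-0.2,1.5,0],[1,0.15,-0.2,2.9,0],[1,0.15,-0.2,2.9,0]]'
python3 -m creep '[[1,0.04,0.61,0,-0.14],[1,0.17,1.21,0,-0.28],[1,0.38,1.79,0,-0.42],[1,0.67,2.33,0,-0.56],[1,1.03,2.83,0,-0.7]]'
python3 - <<'E'
from h import *
goto(.5625-.044*np.cos(np.radians(40)),.086-.044*np.sin(np.radians(40)),.101,40)
E
```

```text
t: 3.45
position: [0.5185, 0.0858, 0.101]
orientation: [1.0, 0.0, -0.001, 0.0]
wrist_force: [0.9, -0.4, -0.8]
gripper_width: -0.0
grip_force: 0.0
t: 4.08
position: [0.5297, 0.0574, 0.1027]
orientation: [0.938, 0.345, 0.0, 0.0]
wrist_force: [-0.5, 0.7, -0.1]
gripper_width: -0.003
grip_force: 0.4
t 4.08 pos [0.5297 0.0574 0.1027] ang 40.4 F [-0.5  0.7 -0.1] row [-0.05 -0.09  0.17] yaw 0.007
```

```bash
python3 -m creep '[[1,0.04,0.61,0,-0.14],[1,0.17,1.21,0,-0.28],[1,0.38,1.79,0.1,-0.42],[1,0.67,2.33,0.1,-0.56],[1,1.03,2.83,0.1,-0.7]]'
python3 -m creep '[[1,0.04,0.61,0,-0.14],[1,0.17,1.21,0,-0.28],[1,0.38,1.79,0,-0.42],[1,0.67,2.33,0,-0.56],[1,1.03,2.83,0,-0.7]]'
cat >> h.py <<'E'
def check():
    C=np.array([.5625,.086])
    for c in("top","side"):
        optics.capture(c)
        o=lm(c,["notch","divider","pin","hub"])
        for n,v in o.items():
            if v and n!="hub":
                a=np.array(v[0][1][:2])-C; print('  ',n,np.degrees(np.arctan2(a[1],a[0])).round(1),np.hypot(*a).round(4))
E
python3 - <<'E'
from h import *
check()
goto(.5625-.044*np.cos(np.radians(120)),.086-.044*np.sin(np.radians(120)),.101,120)
E
```

```text
t: 4.7
position: [0.5559, 0.0424, 0.1016]
orientation: [0.763, 0.646, 0.0, 0.0]
wrist_force: [-1.0, 0.5, 0.5]
gripper_width: -0.0
grip_force: 0.4
t: 5.32
position: [0.5855, 0.0479, 0.1016]
orientation: [0.495, 0.869, -0.0, 0.0]
wrist_force: [-1.5, -1.4, -0.3]
gripper_width: 0.003
grip_force: 0.3
top notch []
top divider []
top pin [(0.58, [0.6194, 0.1442, 0.0848])]
top hub [(0.7, [0.5607, 0.0818, 0.1188])]
   pin 45.6 0.0814
side notch [(0.82, [0.636, 0.1192, 0.0942])]
side divider [(0.77, [0.523, 0.0665, 0.1159]), (0.51, [0.6276, 0.3563, 0.0006])]
side pin [(0.6, [0.6291, 0.3565, 0.0007]), (0.56, [0.618, 0.1433, 0.0873])]
side hub [(0.59, [0.5625, 0.0848, 0.1174])]
   notch 24.3 0.0807
   divider -153.7 0.0441
   pin 76.2 0.2786
t 5.83 pos [0.5852 0.0479 0.1014] ang 120.3 F [-0.1 -0.5 -1.4] row [ 0.03 -0.06  0.04] yaw 0.005
```

```bash
python3 -m creep '[[1,0.02,0.46,0,-0.1],[1,0.1,0.9,0,-0.21],[1,0.19,1.29,0,-0.3],[1,0.19,1.29,0,-0.3]]'
python3 - <<'E'
from h import *
check()
goto(.5625-.044*np.cos(np.radians(137)),.086-.044*np.sin(np.radians(137)),.101,137)
im=optics.capture("side");cv2.imwrite("pics/side2.png",cv2.resize(im[190:290,260:380],None,fx=6,fy=6,interpolation=cv2.INTER_CUBIC))
E
```

```text
t: 6.32
position: [0.5954, 0.0562, 0.1013]
orientation: [0.362, 0.932, -0.0, -0.0]
wrist_force: [0.4, -0.3, -0.5]
gripper_width: 0.0
grip_force: 0.0
top notch [(0.63, [0.6261, 0.137, 0.0898]), (0.19, [0.6276, 0.3586, -0.0021])]
top divider []
top pin [(0.62, [0.618, 0.1446, 0.0841]), (0.37, [0.5054, -0.3527, 0.001])]
top hub [(0.7, [0.5626, 0.0811, 0.1201])]
   notch 38.7 0.0815
   pin 46.6 0.0807
side notch [(0.69, [0.6206, 0.1336, 0.0936])]
side divider [(0.71, [0.5289, 0.0547, 0.1191])]
side pin [(0.95, [0.6184, 0.1439, 0.0856])]
side hub [(0.59, [0.5646, 0.0853, 0.1179])]
   notch 39.3 0.0751
   divider -137.0 0.0459
   pin 46.0 0.0805
t 6.83 pos [0.5954 0.0561 0.1014] ang 137.5 F [-0.3  0.1  0.4] row [ 0.05 -0.06  0.04] yaw 0.009
```

View pics/side2.png

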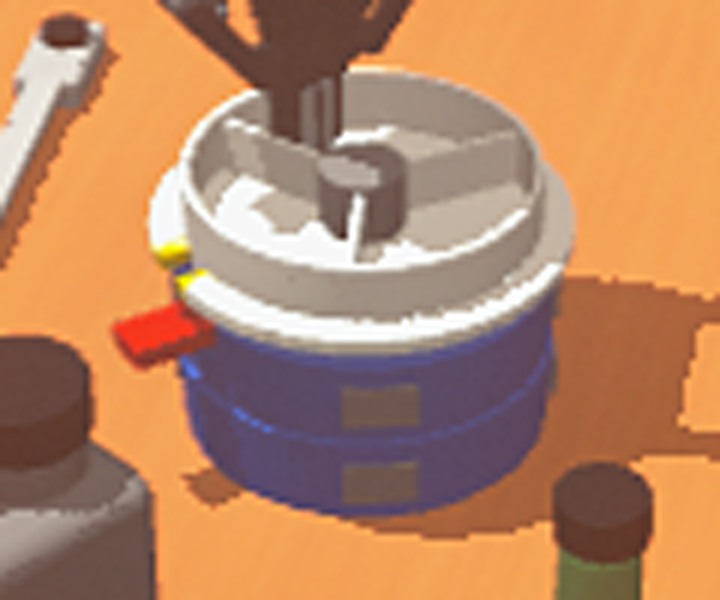

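Notch at crop px (185,268), ear at (165,335): it's still about 5° short.

```bash
python3 -m creep '[[1,0.01,0.2,0,-0.045],[1,0.02,0.38,0,-0.087],[1,0.02,0.38,0,-0.087]]'
python3 - <<'E'
from h import *
check()
goto(.5625-.044*np.cos(np.radians(142)),.086-.044*np.sin(np.radians(142)),.101,142)
check()
im=optics.capture("side");cv2.imwrite("pics/side3.png",cv2.resize(im[220:270,260:320],None,fx=12,fy=12,interpolation=cv2.INTER_CUBIC))
E
```

```text
t: 7.25
position: [0.5978, 0.0591, 0.1013]
orientation: [0.321, 0.947, -0.0, -0.0]
wrist_force: [0.1, -0.2, 0.1]
gripper_width: -0.004
grip_force: 0.1
top notch [(0.55, [0.6193, 0.1429, 0.0888])]
top divider []
top pin [(0.37, [0.6162, 0.1436, 0.0827])]
top hub [(0.7, [0.5617, 0.0843, 0.118]), (0.6, [0.6261, 0.3615, -0.0046])]
   notch 45.1 0.0804
   pin 47.0 0.0787
side notch [(0.88, [0.6162, 0.1391, 0.0967])]
side divider [(0.72, [0.5322, 0.0536, 0.1173])]
side pin [(0.86, [0.6191, 0.1441, 0.087])]
side hub [(0.7, [0.5629, 0.0858, 0.1176])]
   notch 44.7 0.0755
   divider -133.1 0.0444
   pin 45.7 0.0811
t 7.75 pos [0.5979 0.059  0.1014] ang 142.5 F [ 0.1 -0.2 -0.8] row [ 0.05 -0.05  0.04] yaw 0.009
top notch [(0.59, [0.6195, 0.1403, 0.0926])]
top divider []
top pin [(0.38, [0.6182, 0.1426, 0.0811])]
top hub [(0.57, [0.5587, 0.0847, 0.1193])]
   notch 43.6 0.0787
   pin 45.5 0.0794
side notch [(0.83, [0.6159, 0.141, 0.097])]
side divider [(0.71, [0.5326, 0.0523, 0.1167])]
side pin [(0.87, [0.6169, 0.1457, 0.0865]), (0.24, [0.4112, 0.3607, 0.0001])]
side hub [(0.57, [0.5639, 0.0831, 0.1164])]
   notch 45.8 0.0767
   divider -131.6 0.0451
   pin 47.7 0.0808
```

View pics/side3.png

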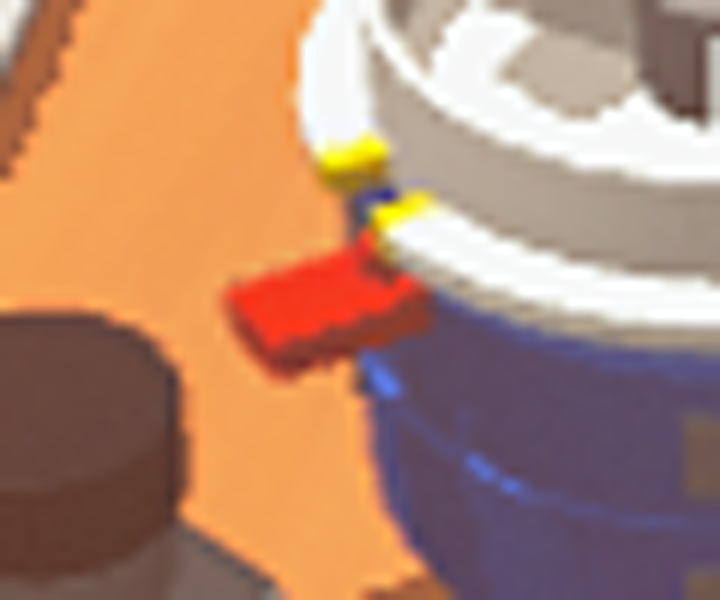

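```bash
cat >> h.py <<'E'
def proj(c,P):
    k=optics.calibration(c);E=np.linalg.inv(np.array(k["extrinsics"]))
    q=(np.c_[P,np.ones(len(P))]@E.T)[:,:3]*[1,-1,-1]
    return cv2.projectPoints(q,np.zeros(3),np.zeros(3),np.array(k["K"]),np.array(k["dist"]))[0][:,0]
def pol(r,a,z): a=np.radians(a);return [.5625+r*np.cos(a),.086+r*np.sin(a),z]
E
python3 - <<'E'
from h import *
f=lambda uv:((uv-[260,220]+.5)*12-.5).round(0).tolist()
for a in (40,42,44,46,48): print(a,'notch',f(proj("side",np.array([pol(.082,a,.095)])))[0],'pin',f(proj("side",np.array([pol(.082,a,.086)])))[0])
for h in(.06,.066,.07,.076,.08):
  for a in (43,46,49):
    x=np.radians(a);P=[]
    for s in(-1,1): P.append([.5625+.111*np.cos(x)-s*.011*np.sin(x),.086+.111*np.sin(x)+s*.011*np.cos(x),h])
    print(h,a,'ear corners',f(proj("side",np.array(P))))
# rim extremes for axis check
P=np.array([pol(.086,a,.095) for a in range(0,360,2)]);q=proj("side",P);print('flange u range',q[:,0].min(),q[:,0].max(),'v max',q[:,1].max())
im=optics.capture("side").astype(int)
for v in (232,):
    r=im[v,270:370];print(r.min(1).tolist())
print(im[225:275,322].tolist())
E
```

```text
40 notch [354.0, 170.0] pin [355.0, 207.0]
42 notch [359.0, 177.0] pin [361.0, 214.0]
44 notch [365.0, 185.0] pin [367.0, 222.0]
46 notch [372.0, 192.0] pin [373.0, 229.0]
48 notch [379.0, 199.0] pin [381.0, 236.0]
0.06 43 ear corners [[214.0, 335.0], [259.0, 394.0]]
0.06 46 ear corners [[224.0, 351.0], [274.0, 409.0]]
0.06 49 ear corners [[235.0, 367.0], [291.0, 423.0]]
0.066 43 ear corners [[212.0, 311.0], [257.0, 370.0]]
0.066 46 ear corners [[222.0, 327.0], [273.0, 385.0]]
0.066 49 ear corners [[234.0, 343.0], [290.0, 399.0]]
0.07 43 ear corners [[211.0, 295.0], [257.0, 354.0]]
0.07 46 ear corners [[221.0, 311.0], [272.0, 368.0]]
0.07 49 ear corners [[233.0, 327.0], [289.0, 382.0]]
0.076 43 ear corners [[210.0, 271.0], [255.0, 329.0]]
0.076 46 ear corners [[220.0, 287.0], [271.0, 344.0]]
0.076 49 ear corners [[231.0, 302.0], [288.0, 358.0]]
0.08 43 ear corners [[209.0, 254.0], [254.0, 313.0]]
0.08 46 ear corners [[219.0, 270.0], [270.0, 327.0]]
0.08 49 ear corners [[230.0, 286.0], [287.0, 341.0]]
flange u range 284.93008613882984 355.7083890470412 v max 246.5558352450849
[88, 86,
[... 549 characters left out ...]
2], [156, 174, 190], [159, 177, 193], [156, 175, 190], [255, 255, 253], [156, 167, 177], [127, 141, 159], [131, 144, 160], [131, 144, 160], [130, 145, 159], [131, 145, 160], [130, 144, 160], [129, 142, 158], [145, 160, 174], [254, 253, 251], [249, 249, 249], [255, 254, 253], [154, 167, 177], [126, 144, 160], [126, 103, 110], [131, 83, 91], [122, 83, 91], [104, 77, 92], [103, 75, 91], [103, 81, 94], [82, 89, 111], [78, 87, 109], [79, 87, 109], [79, 87, 110], [78, 86, 109], [77, 88, 111], [95, 77, 94], [101, 74, 92], [113, 78, 92], [111, 76, 92], [102, 74, 91], [104, 74, 92], [99, 85, 103], [75, 85, 109], [76, 85, 110], [77, 85, 110], [77, 86, 111], [78, 87, 112], [75, 87, 112], [103, 70, 89]]
```

Ear corners fit 46–47°, the pin's red tip shows just outside the near yellow block at (368,235), and the notch mid is near (378,190). That leaves about 1°, so I'll nudge it, back off and rise.

```bash
python3 -m creep '[[1,0,0.07,0,-0.012],[1,0,0.07,0,-0.012],[1,0,-0.5,0,0],[1,0,-1.2,0,0],[1,0,-1.2,0,0]]'
python3 -m creep '[[1,0,0,-1.5,0],[1,0,0,-3.5,0],[1,0,0,-3.5,0]]'
python3 - <<'E'
from h import *
check();check()
goto(.5625,.0855,.130,142)
im=optics.capture("side");cv2.imwrite("pics/side4.png",cv2.resize(im[220:270,260:320],None,fx=12,fy=12,interpolation=cv2.INTER_CUBIC))
E
```

```text
t: 8.98
position: [0.5903, 0.049, 0.1014]
orientation: [0.321, 0.947, -0.0, -0.0]
wrist_force: [-0.3, -0.5, -0.0]
gripper_width: 0.004
grip_force: 0.0
t: 9.35
position: [0.5915, 0.0497, 0.1386]
orientation: [0.321, 0.947, 0.001, 0.002]
wrist_force: [0.6, 0.4, -1.1]
gripper_width: 0.005
grip_force: 0.0
top notch [(0.67, [0.6197, 0.1446, 0.0919]), (0.23, [0.5043, -0.3534, 0.0012])]
top divider [(0.9, [0.5365, 0.0575, 0.1158])]
top pin [(0.45, [0.6152, 0.1419, 0.0844])]
top hub [(0.54, [0.5634, 0.0831, 0.1181]), (0.29, [0.4107, 0.3622, 0.0009])]
   notch 45.7 0.0819
   divider -132.4 0.0386
   pin 46.7 0.0768
side notch [(0.83, [0.6186, 0.1418, 0.0947])]
side divider [(0.92, [0.5324, 0.0524, 0.1179]), (0.73, [0.5635, 0.0847, 0.1162])]
side pin [(0.77, [0.6174, 0.1464, 0.0872]), (0.42, [0.4996, -0.3538, 0.0003])]
side hub [(0.83, [0.5627, 0.0876, 0.1178])]
   notch 44.8 0.0791
   divider -131.9 0.0451
   pin 47.7 0.0816
top notch [(0.75, [0.6163, 0.1441, 0.0905]), (0.52, [0.409, 0.3621, 0.0012])]
top divider []
top pin [(0.45, [0.6149, 0.144, 0.0829])]
top hub [(0.76, [0.5651, 0.0842, 0.1202])]
   notch 47.2 0.0792
   pin 47.9 0.0782
side notch [(0.98, [0.6188, 0.1395, 0.0942])]
side divider [(0.96, [0.5331, 0.0538, 0.1149])]
side pin [(0.84, [0.6154, 0.1452, 0.09])]
side hub [(0.86, [0.5635, 0.0836, 0.1186])]
   notch 43.5 0.0777
   divider -132.4 0.0436
   pin 48.2 0.0794
t 10.35 pos [0.5905 0.0495 0.1363] ang 142.5 F [0.4 0.  0.2] row [4.41 1.15 0.64] yaw 0.009
```

View pics/side4.png

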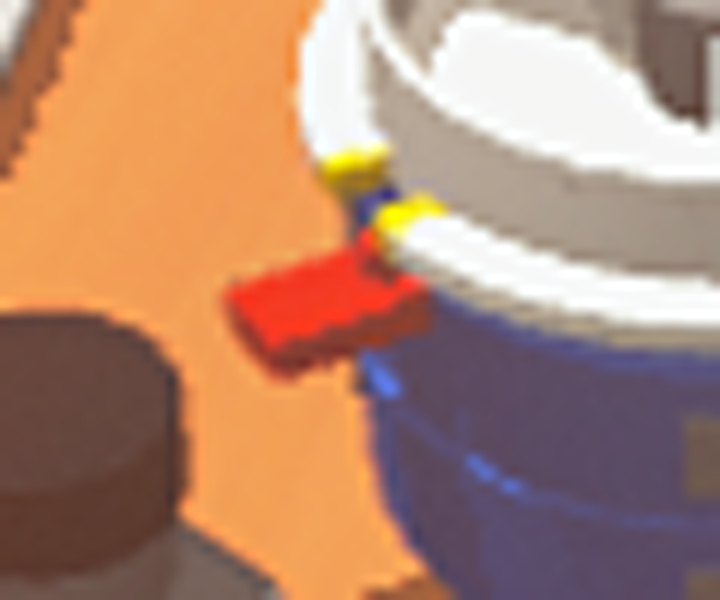

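```bash
python3 -m creep '[[1,2.2,0.55,0,0],[1,4.4,1.1,0,0],[1,4.4,1.1,0.8,0],[1,4.4,1.1,1.2,0],[1,4.4,1.1,1.2,0]]'
python3 -m creep '[[1,0,0,0.15,0],[1,0,0,0.3,0],[1,0,0,0.45,0],[1,0,0,0.6,0],[1,0,0,0.6,0]]'
```

```text
t: 11.02
position: [0.5623, 0.0847, 0.1239]
orientation: [0.321, 0.947, -0.0, -0.0]
wrist_force: [0.3, -0.2, -0.2]
gripper_width: 0.001
grip_force: 0.0
t: 11.65
position: [0.5624, 0.085, 0.1185]
orientation: [0.321, 0.947, 0.0, 0.0]
wrist_force: [0.3, -0.6, 1.8]
gripper_width: 0.001
grip_force: 1.5
```

```bash
python3 -m creep '[[1,0,0,0.1,0],[1,0,0,0.2,0],[1,0,0,0.3,0],[1,0,0,0.3,0]]'
```

```text
t: 12.15
position: [0.5624, 0.085, 0.1152]
orientation: [0.321, 0.947, -0.0, 0.0]
wrist_force: [0.2, -1.9, 3.5]
gripper_width: 0.001
grip_force: 1.5
```

```bash
python3 -m creep '[[1,0,0,0.15,0],[1,0,0,0.3,0],[1,0,0,0.45,0],[1,0,0,0.6,0],[1,0,0,0.6,0]]'
python3 -m creep '[[1,0,0,0.1,0],[1,0,0,0.15,0],[1,0,0,0.15,0]]'
```

```text
t: 12.78
position: [0.5623, 0.085, 0.1091]
orientation: [0.321, 0.947, -0.0, -0.0]
wrist_force: [1.7, -1.3, 2.7]
gripper_width: -0.005
grip_force: 0.9
t: 13.15
position: [0.5624, 0.085, 0.1084]
orientation: [0.321, 0.947, 0.0, 0.0]
wrist_force: [-2.9, -2.5, 9.4]
gripper_width: 0.002
grip_force: 4.9
```

```bash
python3 -m creep '[[1,0,0,0.08,0],[1,0,0,0.1,0],[1,0,0,0.1,0],[1,0,0,0.1,0]]'
python3 -m creep '[[1,0,0,-0.5,0],[1,0,0,-3,0],[1,0,0,-8,0],[1,0,0,-12,0],[1,0,0,-12,0]]'
python3 - <<'E'
from h import *
check()
lm("side",["tray","jug","funnel","bottle","wiper"])
im=optics.capture("side");cv2.imwrite("pics/side5.png",cv2.resize(im[190:290,260:380],None,fx=6,fy=6,interpolation=cv2.INTER_CUBIC))
E
```

```text
t: 13.65
position: [0.5624, 0.085, 0.1083]
orientation: [0.321, 0.947, 0.0, 0.0]
wrist_force: [-7.6, -2.2, 20.2]
gripper_width: 0.0
grip_force: 9.9
t: 14.28
position: [0.5631, 0.0853, 0.2296]
orientation: [0.321, 0.947, 0.001, 0.002]
wrist_force: [0.2, -0.4, -0.0]
gripper_width: -0.001
grip_force: 0.0
top notch []
top divider [(0.72, [0.5337, 0.0535, 0.1007])]
top pin []
top hub [(0.88, [0.5585, 0.085, 0.109])]
   divider -131.5 0.0434
side notch [(0.74, [0.617, 0.1437, 0.0838])]
side divider [(0.81, [0.5328, 0.0535, 0.1038])]
side pin [(0.77, [0.6178, 0.1429, 0.0873])]
side hub [(0.96, [0.5617, 0.0863, 0.1068])]
   notch 46.6 0.0794
   divider -132.4 0.044
   pin 45.8 0.0793
side tray [(0.7, [0.5662, 0.0868, 0.0681])]
side jug []
side funnel [(0.61, [0.501, -0.3544, 0.0012])]
side bottle [(0.84, [0.413, 0.3607, -0.0044])]
side wiper [(0.74, [0.7583, 0.0222, -0.0007])]
```

View pics/side5.png

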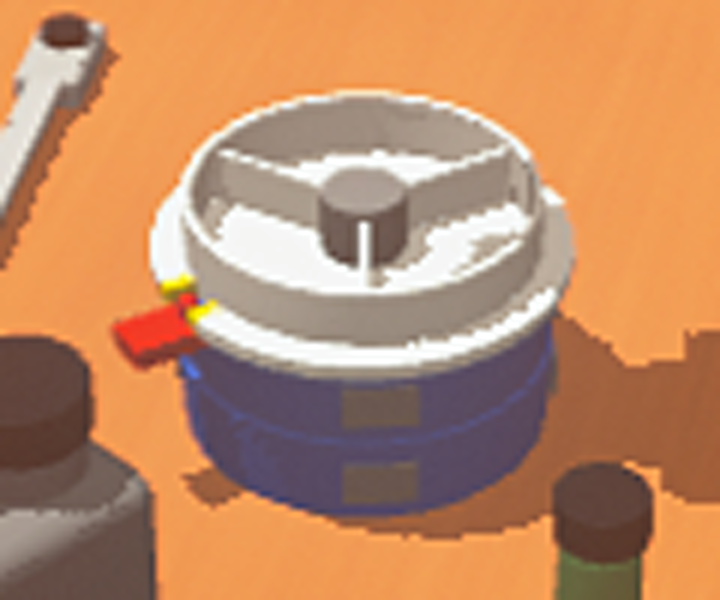

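The tray sits flat on the blue rim, with the red pin showing in the notch at crop px (188,300). The neighbouring objects haven't moved.

```bash
python3 -c "
from plant import manip
print(manip.finish_job())"
```

```text
the job is handed in; nothing more can be done
None
```

The tray was turned about 107° until its notch was over the red pin and pressed fully home (it stopped about 12 mm lower, at 20 N); the other objects were not touched, and the job is handed in, though the hand-in returned no verdict.

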